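Brush out a cylinder barrel

TASK

Brush out the bore of the cylinder barrel standing in the drip tray: take from the rack the one bore brush whose bristles just fill the bore, and scrub the whole depth with three full strokes, each right down to the bottom and back up until the bristles show at the rim. Do not ram the bottom, keep the barrel standing where it is, and leave the other two brushes and the parts lying about alone. Then hang the brush back in its empty slot in the rack and let go.

Things in the scene. Friction and masses are not known exactly. Their poses are not given: they have to be found in the camera images.
- rack: fixed grey steel brush rack, origin: centre of its base on the bench, front is -x. Shelf 270 mm wide (y), x = -35 to +40 mm, 4 mm thick, top 165 mm above the bench, on a 20 x 12 mm post at each end (x = 30, y = +-129); open below. Three slots (see rack_slot1), one brush in each, order mixed. Along the front edge a lip 3 mm thick stands 5 mm above the shelf. Only the handles rise higher
- brush42: loose bore brush, 0.13 kg, upright, z up its axis. Origin: underside of the shoulder (34 mm diameter, 6 high) that rests on the shelf. Above: round wooden handle, 26 mm diameter from 14 to 84 mm up, top at 90. Below: steel stem 6 mm (10 mm in its top 10), bristle head 42 mm diameter from 86 to 130 mm below, nose rounded. Outer 3 mm of bristle bends freely; inside is stiff, nose tapering to 20 mm
- brush30: the same brush with a bristle head 30 mm in diameter (same handle, stem and lengths)
- brush54: the same brush with a bristle head 54 mm in diameter (same handle, stem and lengths)
- brush42_tip (a point): lowest point of brush42's nose, on its axis, 130 mm below its origin
- tray: fixed sheet-steel drip tray 180 (x) x 240 (y) x 22 mm, wall and floor 3 mm; origin: centre of its underside on the bench
- barrel: loose steel cylinder barrel, 1.3 kg, upright on the tray floor (origin: centre of its underside, 3 mm above the bench; z up): tube 56 mm outside, bore 42 mm, 110 mm high, open on top; a square foot 74 x 74 x 10 mm closes the bottom, so the bore is 100 mm deep. A port boss 20 mm in diameter sticks out 11 mm at 32 mm height on its -x side
- barrel_mouth (a point): centre of the bore in the plane of the barrel's rim, 110 mm above its origin; axes as the barrel
- bush: bronze bushing standing in the tray, 38 mm diameter, 45 mm high; origin under its centre (bystander)
- pin_tall: upright steel pin on the bench, 38 mm diameter, 117 mm high; origin under its centre (bystander)
- pin_short: upright steel pin on the bench, 44 mm diameter, 70 mm high; origin under its centre (bystander)
- sleeve: steel sleeve open at both ends standing on the bench, 60 mm outside, 46 mm bore, 85 mm high; origin under its centre (bystander)
- seal: flat black rubber ring on the bench, 68 mm outside, 12 mm high; origin under its centre (bystander)
- yoke: yellow fork end lying on the bench, 115 mm long, 60 mm wide, 22 mm high; origin under its middle (bystander)
- rack_slot0 (a point): place where a brush hangs: its origin comes here when its shoulder rests on the shelf (within 3 mm at the start); on the shelf's top face at x = 0, y = -85 mm of the rack; axes as the rack
- rack_slot1 (a point): place where a brush hangs: its origin comes here when its shoulder rests on the shelf (within 3 mm at the start); x = 0, y = 0 of the rack. Slot 14 mm wide, ends at x = +10 mm, open at the front (-x): a brush is lifted over the 5 mm lip and drawn out to -x, at least 60 mm before its bristles can rise past the shelf
- rack_slot2 (a point): place where a brush hangs: its origin comes here when its shoulder rests on the shelf (within 3 mm at the start); on the shelf's top face at x = 0, y = +85 mm of the rack; axes as the rack
There are look-alikes about, which are no part of the job. What is shaped like the brush54 but green or turquoise is not meant.

How it is judged:
By the outcome, as a careful person would: the job done as asked, in the order asked, and still so for the second after the job is handed in, with the robot touching nothing.
It also fails if it takes over 64 s, if anything falls off the work surface, if the arm or the gripper's body presses on something with over 40 N, if the wrist force passes 120 N, or if a joint passes its speed limit or range.

ROBOT

A 6-joint arm with a two-finger parallel gripper is mounted at the origin on the work surface. World frame = base frame: x ahead of the robot, y to its left, z up, the work surface at z = 0. Lengths are in mm, angles in rad, forces in N, time in s.
With the tool pointing down it reaches from about 375 to 750 mm from the base axis. Payload 9 kg.
Tool frame: the origin (TCP) lies midway between the tips of the shut fingers; the grasp point (between the pads) lies 19 mm behind it; z points along the fingers, y is the line along which they close (so a half turn about z gives the same grasp; the last joint's range is limited). The gripper opens to 85 mm and grips with 20 to 120 N. Pads are 22 mm wide; open, the fingers measure 114 mm over their backs; the gripper's body (76 mm by 85 mm) begins 54 mm behind the grasp point. The pads swing forward as they close: fully open they stand 13 mm farther back than shut.
Start: joints at [-1.379, 0.104, 0.097, 1.564, 0, 1.353], TCP at [239.069, -550.35, 208.031] pointing down, gripper open.
Joint ranges: [-2.99, 2.99], [-0.84, 1.86], [-1.1, 1.16], [-1.84, 2.11], [-1.51, 1.56], [-3.14, 3.14]. Speed limits (rad/s): [2.22, 2.22, 2.57, 3.14, 3.14, 3.14].

INTERFACE

Orientations are given as a rotation vector (axis times angle).
In Python, from plant import arm gives the robot as it stands.
- The arm moves only by the tool move_arm, never from a script. Its argument "rows" is text: rows parted by semicolons, each of 7 numbers parted by spaces: the shift along the world's x, y, z in units of 0.2 m (1.0 is 0.2 m), then the turn, a rotation vector about the world's x, y, z in units of 90 degrees (1.0 is 90 degrees), then the opening, from -1 (shut) to 1 (fully open). A call has exactly 10 rows; each row is the pose to reach, as a shift and turn from the pose commanded when the call began; what a row does not reach only later rows make up. A row lasts 1/12 s, in which the tool goes at most 41.7 mm and 7.16 degrees, less where a joint would pass 70% of its speed; a pose out of reach is approached as far as the arm can. A call with a number of a shift or a turn outside -1 to 1 is refused whole. A call with a gripper value outside its range is refused whole. The fingers move at their own pace and stop on an object; "grip_force" is the grip in N (left out, the last holds). Time passes only in rows, so rows that repeat a pose let the fingers close, or fill a call up. It gives the time, the measured TCP pose, the force, the opening and the grip force at its end, in the units of the state.
- arm.sense(): the state, without advancing time (a new reading comes with each control period).
- arm.camera(name): name is "scene" or "top" or "wrist"; returns the picture (480x640x3 uint8, red, green, blue); there is no depth.
- arm.camera_model(name): a dict with "K" (3x3 intrinsics, pixels), "origin" and "rotation" of the camera in the world; the wrist camera has in their place "hand_eye" (4x4, takes a point from camera to tool coordinates, whose origin is the TCP and whose axes are the flange's). Camera axes: x right, y down, z forward; pixel columns grow to the right and rows downward; lengths in mm; the calibration is good to about 2 mm. A picture is of the moment at which its call begins: read the wrist's pose just before it. camera_model takes no time and is no camera call.
- arm.sign_off(): hands the job in; it is judged then, once.
The state is a dict: "clock": time; "q": joint angles; "joint_velocities": joint speeds; "tau": joint torques, N m; "eef_pos": TCP position; "ee_rot": TCP orientation; "force": force on the tool from outside, world axes, zero at the start; "torque": the same for the moment, N m; "opening": finger opening in mm; "grasp_force": force on a finger pad.
Only numpy, scipy, OpenCV 4.12 (cv2) and the standard library are available. Lean on these libraries where they do the work, as an engineer would, in place of code of your own. Each camera call takes 0.05 s, during which the arm holds its last target. There are 200 camera calls.

## Working session

There is one attempt and no reset: what is moved stays moved. The work goes in short steps, Python scripts to look and compute and a tool call to move; the robot and the scene stay as the last step left them, time stands still between calls to the robot, and variables do not carry over. Pictures are saved under pics/ and viewed, at most 13 in all, crops included, and the job is handed in when it is done.

Besides the shell and the picture viewer there is one more tool, called after "Request:" as a command line: name --argument value ..., lists and objects as JSON in quotes. move_arm: Moves the arm, as the interface text tells. Shifts and turns lie within -1 to 1; 1 stands for 0.2 m of shift or 90 degrees of turn. Its arguments: {"type":"object","properties":{"rows":{"type":"string"},"grip_force":{"type":"number"}},"required":["rows"]}

```bash
ls; mkdir -p pics; python3 - <<'E'
from plant import arm
import cv2, numpy as np
for n in ("scene","top"):
    cv2.imwrite(f"pics/{n}0.png", arm.camera(n)[:,:,::-1])
    m=arm.camera_model(n); print(n,{k:np.round(v,3).tolist() for k,v in m.items()})
m=arm.camera_model("wrist"); print({k:np.round(v,3).tolist() for k,v in m.items()})
s=arm.sense(); print({k:np.round(v,3).tolist() for k,v in s.items()})
E
```

```text
pics
scene {'K': [[587.86, 0.0, 307.105], [0.0, 587.86, 237.593], [0.0, 0.0, 1.0]], 'origin': [863.295, 765.277, 1230.966], 'rotation': [-0.636, -2.745, 0.962]}
top {'K': [[492.726, 0.0, 314.212], [0.0, 492.726, 243.826], [0.0, 0.0, 1.0]], 'origin': [208.507, -17.782, 1405.012], 'rotation': [-2.108, 2.12, -0.223]}
{'K': [[410.422, 0.0, 315.674], [0.0, 410.422, 245.216], [0.0, 0.0, 1.0]], 'hand_eye': [[-0.001, -0.962, -0.272, 69.315], [1.0, -0.001, -0.0, -0.673], [-0.0, -0.272, 0.962, -165.768], [0.0, 0.0, 0.0, 1.0]]}
{'clock': 0.1, 'q': [-1.379, 0.105, 0.097, 1.564, 0.0, 1.353], 'joint_velocities': [0.001, -0.002, 0.001, 0.002, 0.001, -0.0], 'tau': [0.006, -55.82, 50.473, 0.013, -0.0, -0.0], 'eef_pos': [239.002, -549.983, 207.29], 'ee_rot': [-3.075, -0.639, -0.0], 'force': [-1.017, 0.629, -0.319], 'torque': [-0.015, 0.035, 0.039], 'grasp_force': 0.0, 'opening': 85.513}
```

View pics/scene0.png

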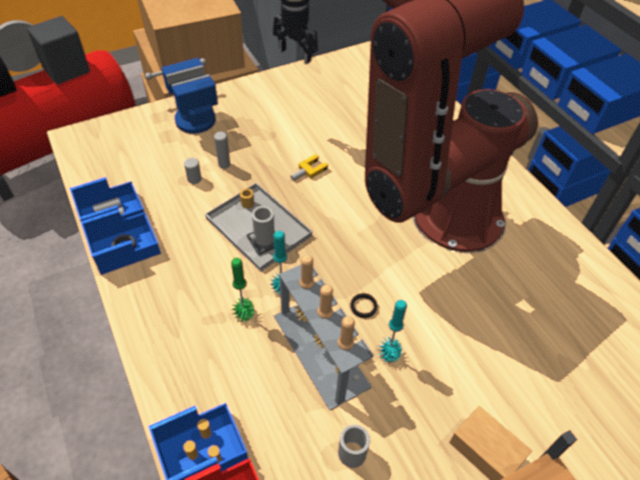

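View pics/top0.png

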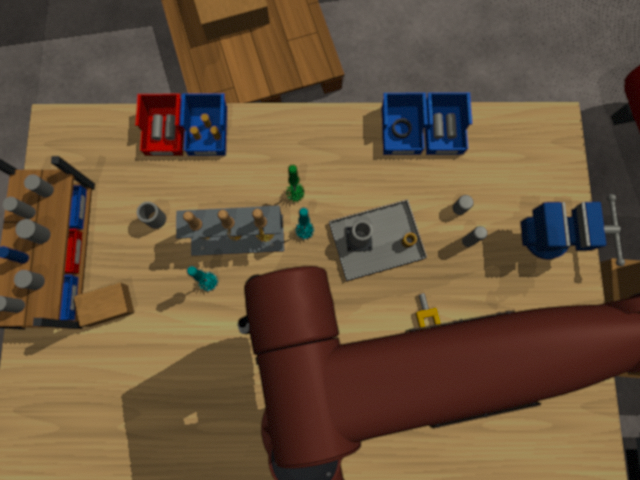

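```bash
cat > h.py <<'E'
from plant import arm
import cv2, numpy as np
from scipy.spatial.transform import Rotation as R
def cam(n, s=None):
    m=arm.camera_model(n); K=np.array(m["K"])
    if n=="wrist":
        T=np.eye(4); T[:3,:3]=R.from_rotvec(s["ee_rot"]).as_matrix(); T[:3,3]=s["eef_pos"]
        T=T@np.array(m["hand_eye"]); return K,T[:3,:3],T[:3,3]
    r=np.array(m["rotation"]); r=R.from_rotvec(r).as_matrix() if r.shape==(3,) else r
    return K,r,np.array(m["origin"])
def ray(c,p):
    K,r,o=c; d=r@np.linalg.inv(K)@np.array([p[0],p[1],1.]); return o,d/np.linalg.norm(d)
def onz(c,p,z):
    o,d=ray(c,p); return o+d*(z-o[2])/d[2]
def proj(c,X):
    K,r,o=c; v=K@(r.T@(np.asarray(X,float)-o)); return v[:2]/v[2]
def tri(*cp):
    A=np.zeros((3,3));b=np.zeros(3);L=[]
    for c,p in cp:
        o,d=ray(c,p);P=np.eye(3)-np.outer(d,d);A+=P;b+=P@o;L.append((o,d))
    X=np.linalg.solve(A,b); return X,[float(np.linalg.norm(np.cross(X-o,d))) for o,d in L]
def crop(img,x0,y0,x1,y1,f):
    return cv2.resize(img[y0:y1,x0:x1],None,fx=f,fy=f,interpolation=cv2.INTER_CUBIC)
E
python3 - <<'E'
from h import *
s=cv2.imread("pics/scene0.png");t=cv2.imread("pics/top0.png")
a=crop(s,200,180,400,410,2.6);b=crop(t,170,170,430,300,3)
cv2.imwrite("pics/c_scene.png",a);cv2.imwrite("pics/c_top.png",b)
S=cam("scene");T=cam("top")
for n,p,q in [("h1",(307,260),(259,211)),("h2",(327,290),(225,213)),("h3",(347,321),(188,214))]:
    X,e=tri((S,p),(T,q));print(n,X.round(1),np.round(e,1))
for n,p,z in [("barrel",(361,230),113),("slv",(150,212),85)]: print(n,onz(T,p,z).round(1))
E
```

```text
h1 [530.  113.8 249.2] [4.2 4.2]
h2 [526.3 196.8 246.4] [4.1 4.1]
h3 [524.8 282.9 253.4] [1. 1.]
barrel [ 517.1 -149.3  113. ]
slv [578.3 431.7  85. ]
```

View pics/c_scene.png

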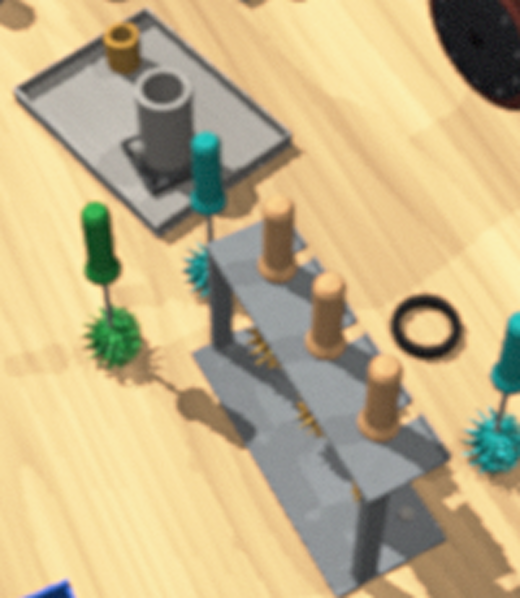

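View pics/c_top.png

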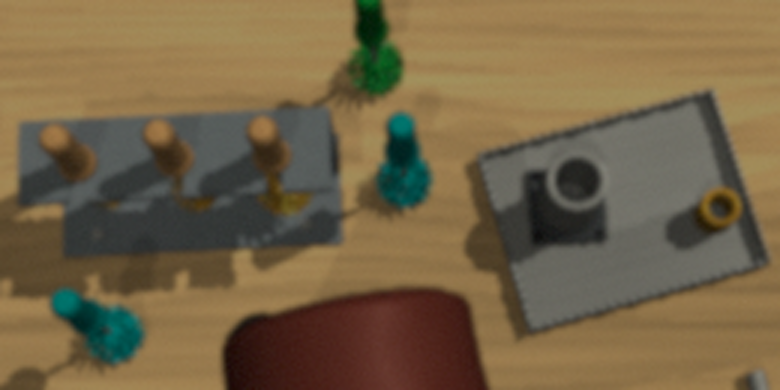

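The scene crop shows the rack with three tan handles. The turquoise and green decoys stand round it, and the barrel stands in the tray. The top crop shows the heads sticking out under the front shelf edge: large near (285,203), medium near (195,203) and tiny near (112,205). So the middle brush is probably the 42, which I'll confirm with the wrist camera.

Request:
move_arm --rows "0.3 0.3 0.4 0 0 -0.08 1;0.6 0.6 0.7 0 0 -0.16 1;1 1 1 0 0 -0.26 1;1 1 1 0 0 -0.26 1;1 1 1 0 0 -0.26 1;1 1 1 0 0 -0.26 1;1 1 1 0 0 -0.26 1;1 1 1 0 0 -0.26 1;1 1 1 0 0 -0.26 1;1 1 1 0 0 -0.26 1"

```text
clock: 0.93
eef_pos: [441.2, -348.5, 410.3]
ee_rot: [3.139, 0.008, 0.004]
force: [0.2, -0.6, -0.6]
opening: 85.2
grasp_force: 0.0
```

Request:
move_arm --rows "0.1 0.2 0 0 0 0 1;0.2 0.4 0 0 0 0 1;0.2 0.6 0 0 0 0 1;0.2 0.8 0 0 0 0 1;0.2 1 0 0 0 0 1;0.2 1 0 0 0 0 1;0.2 1 0 0 0 0 1;0.2 1 0 0 0 0 1;0.2 1 0 0 0 0 1;0.2 1 0 0 0 0 1"

```text
clock: 1.77
eef_pos: [478.9, -151.8, 407.2]
ee_rot: [-3.141, 0.001, 0.002]
force: [0.6, -0.6, 0.2]
opening: 85.3
grasp_force: 0.0
```

```bash
cat > snap.py <<'E'
import sys
from h import *
import json
n=sys.argv[1]; s=arm.sense(); im=arm.camera("wrist")[:,:,::-1]
cv2.imwrite(f"pics/{n}.png",im)
json.dump({k:np.asarray(v).tolist() for k,v in s.items()},open(f"pics/{n}.json","w"))
print(n,s["clock"],np.round(s["eef_pos"],1),np.round(s["ee_rot"],3),s["opening"])
E
python3 snap.py w1
```

```text
w1 1.7667 [ 478.9 -151.8  407.2] [-3.141e+00  1.000e-03  2.000e-03] 85.28430451339253
```

Request:
move_arm --rows "0 0.2 0 0 0 0 1;0 0.4 0 0 0 0 1;0 0.6 0 0 0 0 1;0 0.8 0 0 0 0 1;0 1 0 0 0 0 1;0 1 0 0 0 0 1;0 1 0 0 0 0 1;0 1 0 0 0 0 1;0 1 0 0 0 0 1;0 1 0 0 0 0 1"

```text
clock: 2.65
eef_pos: [479.3, 48.2, 407.8]
ee_rot: [3.141, -0.001, -0.001]
force: [-0.2, -0.3, -0.5]
opening: 85.2
grasp_force: 0.0
```

```bash
python3 snap.py w2
```

```text
w2 2.65 [479.3  48.2 407.8] [ 3.141e+00 -1.000e-03 -1.000e-03] 85.18553978550047
```

Request:
move_arm --rows "0 0.2 0 0 0 0 1;0 0.4 0 0 0 0 1;0 0.6 0 0 0 0 1;0 0.8 0 0 0 0 1;0 0.9 0 0 0 0 1;0 0.9 0 0 0 0 1;0 0.9 0 0 0 0 1;0 0.9 0 0 0 0 1;0 0.9 0 0 0 0 1;0 0.9 0 0 0 0 1"

```text
clock: 3.53
eef_pos: [482.7, 168.8, 408.1]
ee_rot: [-3.107, -0.091, 0.003]
force: [-0.5, 0.5, -0.2]
opening: 85.4
grasp_force: 0.0
```

```bash
python3 snap.py w3; python3 - <<'E'
import cv2,numpy as np
a=[cv2.imread(f"pics/w{i}.png") for i in (1,2,3)]
a=[cv2.resize(i,(400,300),interpolation=cv2.INTER_AREA) for i in a]+[np.zeros((300,400,3),np.uint8)]
cv2.imwrite("pics/m1.png",np.vstack([np.hstack(a[:2]),np.hstack(a[2:])]))
E
```

```text
w3 3.5333 [482.7 168.8 408.1] [-3.107e+00 -9.100e-02  3.000e-03] 85.40565933407983
```

View pics/m1.png

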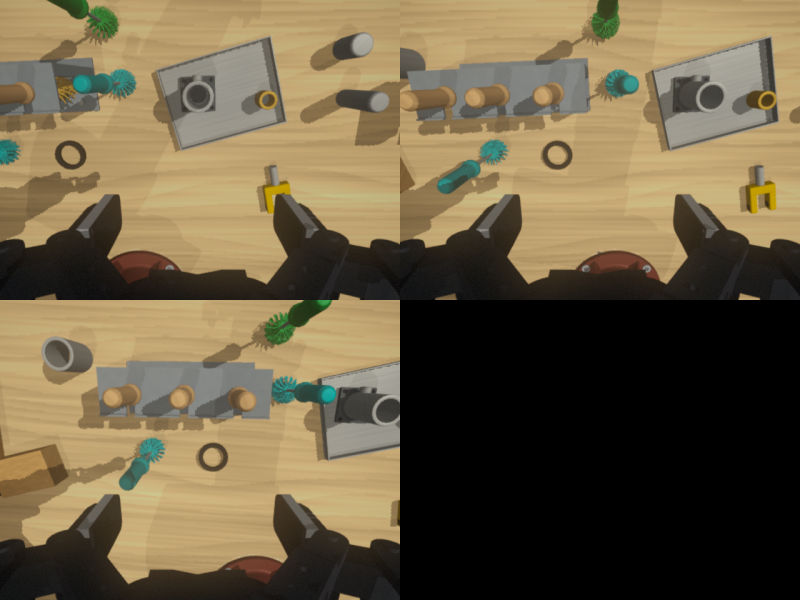

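The montage shows the barrel rim at about (197,96) in w1 and (710,96) in w2 (in half-size montage pixels). The three handles show in w2 and w3, and both decoys near the rack are visible. The w3 pose fell short of its command, so I'm checking the joints and measuring.

```bash
python3 - <<'E'
from h import *
import json
J={i:json.load(open(f"pics/w{i}.json")) for i in (1,2,3)}
for i in J: print(i,np.round(J[i]["q"],3))
s=arm.sense();print(s["clock"],np.round(s["q"],3),np.round(s["eef_pos"],1),np.round(s["ee_rot"],3))
C={i:cam("wrist",J[i]) for i in J}
f=1.6
im={i:cv2.imread(f"pics/w{i}.png") for i in J}
# tan handle blobs in w2,w3 
for i in (2,3):
    hsv=cv2.cvtColor(im[i],cv2.COLOR_BGR2HSV)
    m=cv2.inRange(hsv,(5,90,110),(16,255,255)); m=cv2.morphologyEx(m,cv2.MORPH_OPEN,np.ones((5,5)))
    n,l,st,c=cv2.connectedComponentsWithStats(m)
    print(i,[(st[k].tolist(),c[k].round(1).tolist()) for k in range(1,n) if st[k][4]>200])
a=crop(im[1],240,90,400,220,2.5);b=crop(im[2],500,90,640,220,2.5);c=crop(im[2],0,90,310,210,1.3);d=crop(im[3],140,100,440,220,1.3)
W=800;can=np.zeros((600,800,3),np.uint8)
can[:325,:400]=a[:325,:400];can[:325,400:750]=b[:325,:350];can[330:330+156,:403]=c[:156,:403];can[330:330+156,405:795]=d[:156,:390]
cv2.imwrite("pics/m2.png",can)
E
```

```text
1 [-0.568 -0.035  0.33   1.938 -0.     2.575]
2 [-0.172 -0.097  0.272  1.941 -0.     2.971]
3 [ 0.058 -0.016  0.35   1.938  0.034  3.141]
3.5833 [ 0.058 -0.016  0.35   1.938  0.034  3.141] [482.6 168.9 408.1] [-3.107e+00 -9.200e-02  3.000e-03]
2 [([313, 407, 66, 21, 1089], [344.9, 416.6])]
3 [([382, 415, 55, 22, 883], [409.9, 424.6])]
```

View pics/m2.png

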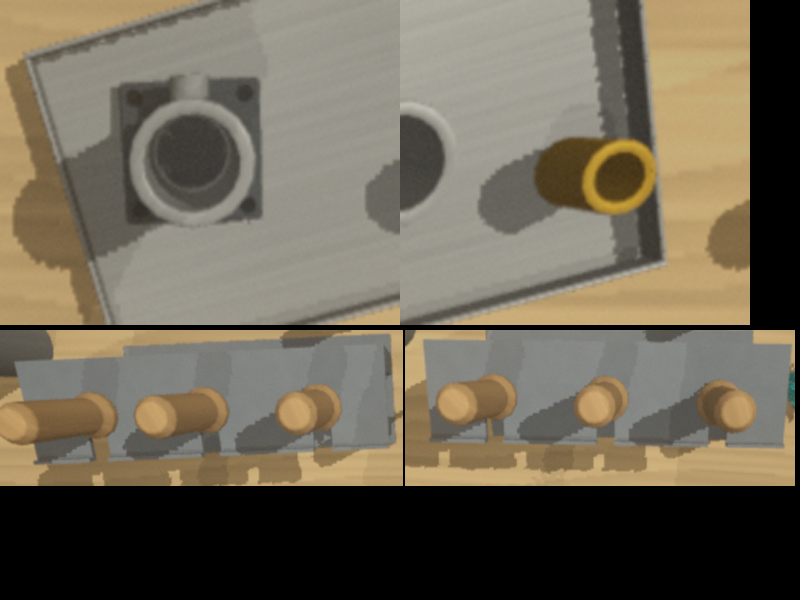

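```bash
cat > rim.py <<'E'
from h import *
import json
from scipy.optimize import minimize
def load(n): return cv2.imread(f"pics/{n}.png"),cam("wrist",json.load(open(f"pics/{n}.json")))
def circ(c,X,r,n=90,d=0):
    t=np.linspace(0,2*np.pi,n,endpoint=False)
    return np.array([proj(c,np.add(X,[r*np.cos(a),r*np.sin(a),d])) for a in t])
def fit(names,X0,radii,free=3,win=None):
    D=[]
    for n in names:
        im,c=load(n); e=cv2.Canny(cv2.GaussianBlur(im,(3,3),0),40,100)
        D.append((np.minimum(cv2.distanceTransform(255-e,cv2.DIST_L2,5),6),c))
    def cost(v):
        X=np.array(X0,float); X[:free]=v; s=0
        for d,c in D:
            for r in radii:
                p=circ(c,X,r); s+=cv2.remap(d,p[:,0].astype(np.float32)[None],p[:,1].astype(np.float32)[None],cv2.INTER_LINEAR,borderValue=6).mean()
        return s
    best=None
    for dx in(-6,0,6):
        for dy in(-6,0,6):
            x=np.array(X0[:free],float);x[0]+=dx;x[1]+=dy
            r=minimize(cost,x,method="Nelder-Mead",options=dict(initial_simplex=np.vstack([x]+[x+4*np.eye(free)[k] for k in range(free)])))
            if best is None or r.fun<best.fun:best=r
    return best.x.round(2),round(best.fun/len(D)/len(radii),2)
E
python3 - <<'E'
from rim import *
C={i:load(f"w{i}")[1] for i in (1,2,3)}
P={"h1":((228.5,153),(395.4,162.3)),"h2":((117.7,156.9),(286.9,160.8)),"h3":((9.2,161.5),(180,156.2))}
for k,(a,b) in P.items():
    X,e=tri((C[2],a),(C[3],b));print(k,X.round(1),np.round(e,1), "at z=253:",onz(C[2],a,253).round(1),onz(C[3],b,253).round(1))
X,e=tri((C[1],(316.8,154.4)),(C[2],(496,153.6)));print("rim",X.round(1),np.round(e,1))
print(fit(["w1","w2"],X,[28,21]));print(fit(["w1","w2"],[X[0],X[1],113],[28,21],2));print(fit(["w1"],[X[0],X[1],113],[28,21],2),fit(["w2"],[X[0],X[1],113],[28,21],2))
# boss axis: direction in w1, foot corners approx
for p in [(122,83),(260,79),(128,224),(261,218)]: print("foot",onz(C[1],(p[0]/2.5+240,p[1]/2.5+90),13).round(1))
for n,p in [("A base",(120*1.6,82*1.6)),]: print(n,onz(C[1],p,20).round(1))
q=lambda i,x,y:((x-(400 if i==2 else 0))*1.6,(y-(300 if i==3 else 0))*1.6)
print("A",tri((C[2],q(2,628,84)),(C[3],q(3,328,394)))[0].round(1),tri((C[1],q(1,81,82)),(C[3],q(3,328,394)))[0].round(1))
print("B top/base",onz(C[3],q(3,131,479),215).round(1),onz(C[3],q(3,152,448),20).round(1))
# shelf front edge / slots in w3 (lip top z=170)
for x,y in [(430,440),(489,440),(503,440),(602,442),(614,442),(710,444),(726,444),(783,446)]:
    print("lip",onz(C[3],((x-405)/1.3+140,(y-330)/1.3+100),170).round(1))
E
```

```text
h1 [530.6 116.1 249.9] [0.3 0.3] at z=253: [531.1 115.4 253. ] [530.5 116.6 253. ]
h2 [527.6 199.3 255.3] [0.8 0.8] at z=253: [528.3 200.3 253. ] [526.6 199.6 253. ]
h3 [525.4 281.1 256.9] [0.1 0.1] at z=253: [525. 284. 253.] [525.1 282.5 253. ]
rim [ 521.3 -152.2  105.3] [0.5 0.5]
(array([ 520.52, -152.15,  110.89]), np.float64(0.73))
(array([ 520.61, -151.71]), np.float64(0.78))
(array([ 520.55, -152.07]), np.float64(0.36)) (array([ 520.7 , -151.49]), np.float64(1.15))
foot [ 555.3 -115.8   13. ]
foot [ 557.2 -188.    13. ]
foot [ 482.  -117.7   13. ]
foot [ 485.1 -189.8   13. ]
A base [545.5   9.6  20. ]
A [544.4   8.7 225.6] [545.4   4.6 216.7]
B top/base [402.8 271.9 215. ] [399.7 279.8  20. ]
lip [489.1 333.9 170. ]
lip [491.9 288.5 170. ]
lip [492.6 277.7 170. ]
lip [495.8 202.2 170. ]
lip [496.4 193.1 170. ]
lip [499.4 120.7 170. ]
lip [500.1 108.8 170. ]
lip [501.3  66.2 170. ]
```

The fits agree:
- Middle handle at (527.5, 199.5), top at about 255.
- Barrel rim centre at (520.6, -152), z about 111.
- Rack yaw about 2.2°.

The visible head chords in the top view were about 50, 40 and 20 mm. Those match the 54, 42 and 30 heads, so the middle brush is the 42. I'll turn the tool 90° to stay off the joint 6 limit.

Request:
move_arm --rows "0 0 0 0 0 0.08 0.4;0 0 0 0 0 0.16 0.4;0.05 0.05 0 0 0 0.24 0.4;0.1 0.1 0 0 0 0.32 0.4;0.15 0.1 -0.1 0 0 0.4 0.4;0.2 0.15 -0.2 0 0 0.48 0.4;0.22 0.15 -0.2 0 0 0.56 0.4;0.22 0.15 -0.2 0 0 0.64 0.4;0.22 0.15 -0.2 0 0 0.72 0.4;0.22 0.15 -0.2 0 0 0.8 0.4" --grip_force 60

```text
clock: 4.42
eef_pos: [526.6, 199.2, 367.8]
ee_rot: [-2.465, -1.905, 0.034]
force: [0.2, -0.2, 0.8]
opening: 59.7
grasp_force: 0.0
```

```bash
python3 - <<'E'
from h import *
s=arm.sense();Rc=R.from_rotvec(s["ee_rot"]);a=np.radians(92)
x=[np.cos(a),np.sin(a),0];z=[0,0,-1];y=np.cross(z,x)
Rt=R.from_matrix(np.array([x,y,z]).T)
print(np.round((Rt*Rc.inv()).as_rotvec()/(np.pi/2),3),Rc.as_matrix().round(3),s["q"])
E
```

```text
[-0.002 -0.022  0.185] [[ 0.252  0.967 -0.034]
 [ 0.968 -0.252  0.007]
 [-0.001 -0.034 -0.999]] [0.12250836 0.14369672 0.4374239  1.89689094 0.01147745 1.94808548]
```

Request:
move_arm --rows "0 0 0 0 -0.01 0.07 0.4;0 0 -0.05 0 -0.02 0.13 0.4;0 0 -0.1 0 -0.022 0.185 0.4;0 0 -0.15 0 -0.022 0.185 0.4;0 0 -0.19 0 -0.022 0.185 0.4;0 0 -0.19 0 -0.022 0.185 0.4;0 0 -0.19 0 -0.022 0.185 0.4;0 0 -0.19 0 -0.022 0.185 0.4;0 0 -0.19 0 -0.022 0.185 0.4;0 0 -0.19 0 -0.022 0.185 0.4"

```text
clock: 5.25
eef_pos: [526.8, 199.4, 330.6]
ee_rot: [-2.187, -2.253, -0.005]
force: [0.5, -0.5, -0.5]
opening: 59.8
grasp_force: 0.0
```

```bash
python3 snap.py w4; python3 - <<'E'
from rim import *
im,c=load("w4"); print(proj(c,[527.5,199.5,250]).round(), proj(c,[529,199,165]).round())
cv2.imwrite("pics/m3.png",im)
E
```

```text
w4 5.25 [526.8 199.4 330.6] [-2.187 -2.253 -0.005] 59.80616233754904
[316. 246.] [318. 218.]
```

View pics/m3.png

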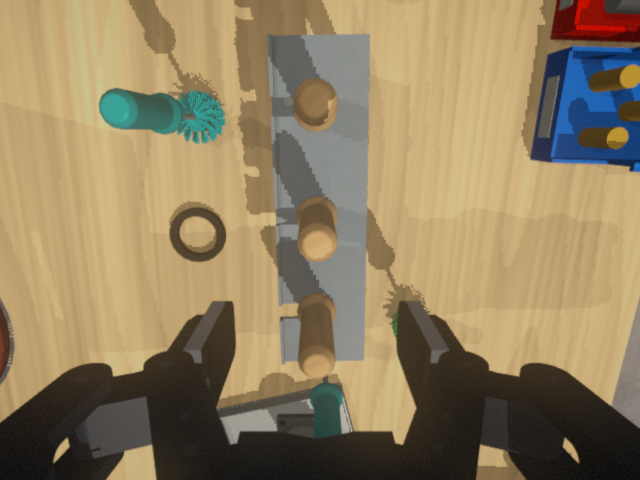

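The wrist picture shows the middle handle top at (318,243), between the fingers and within about 2 mm of the prediction. I'm going down to grasp it.

Request:
move_arm --rows "0.007 0.006 -0.08 0 0 0 0.4;0.007 0.006 -0.16 0 0 0 0.4;0.007 0.006 -0.24 0 0 0 0.4;0.007 0.006 -0.32 0 0 0 0.4;0.007 0.006 -0.4 0 0 0 0.4;0.007 0.006 -0.48 0 0 0 0.4;0.007 0.006 -0.55 0 0 0 0.4;0.007 0.006 -0.6 0 0 0 0.4;0.007 0.006 -0.623 0 0 0 0.4;0.007 0.006 -0.623 0 0 0 0.4"

```text
clock: 6.13
eef_pos: [527.5, 200.6, 204.7]
ee_rot: [-2.186, -2.252, -0.002]
force: [0.0, -0.0, -0.9]
opening: 59.9
grasp_force: 0.0
```

Request:
move_arm --rows "0 0 0 0 0 0 0.1;0 0 0 0 0 0 -0.1;0 0 0 0 0 0 -0.3;0 0 0 0 0 0 -0.5;0 0 0 0 0 0 -0.7;0 0 0 0 0 0 -1;0 0 0 0 0 0 -1;0 0 0 0 0 0 -1;0 0 0 0 0 0 -1;0 0 0 0 0 0 -1" --grip_force 60

```text
clock: 6.97
eef_pos: [528.3, 200.7, 206.6]
ee_rot: [-2.187, -2.254, -0.005]
force: [-0.8, 0.2, 6.1]
opening: 24.1
grasp_force: 59.1
```

Request:
move_arm --rows "0 0 0.02 0 0 0 -1;0 0 0.05 0 0 0 -1;0 0 0.08 0 0 0 -1;0 0 0.1 0 0 0 -1;-0.06 -0.002 0.1 0 0 0 -1;-0.14 -0.005 0.1 0 0 0 -1;-0.22 -0.009 0.1 0 0 0 -1;-0.3 -0.012 0.1 0 0 0 -1;-0.38 -0.015 0.1 0 0 0 -1;-0.44 -0.017 0.1 0 0 0 -1"

```text
clock: 7.8
eef_pos: [439.0, 197.2, 225.9]
ee_rot: [-2.187, -2.253, -0.004]
force: [0.3, 0.3, -0.6]
opening: 24.2
grasp_force: 59.1
```

```bash
python3 snap.py w5; python3 - <<'E'
from rim import *
s=arm.sense();print(np.round(s["force"],1),s["grasp_force"])
im,c=load("w5"); p=s["eef_pos"]
for z in(-41.6,-41.6-86,-41.6-130): print(proj(c,p+[0,0,z]).round())
cv2.imwrite("pics/m4.png",crop(im,160,40,480,360,1.8))
E
```

```text
w5 7.8 [439.  197.2 225.9] [-2.187 -2.253 -0.004] 24.23249059894348
[1.2 0.6 0.1] 59.28347826004028
[313. 265.]
[314. 228.]
[314. 216.]
```

View pics/m4.png

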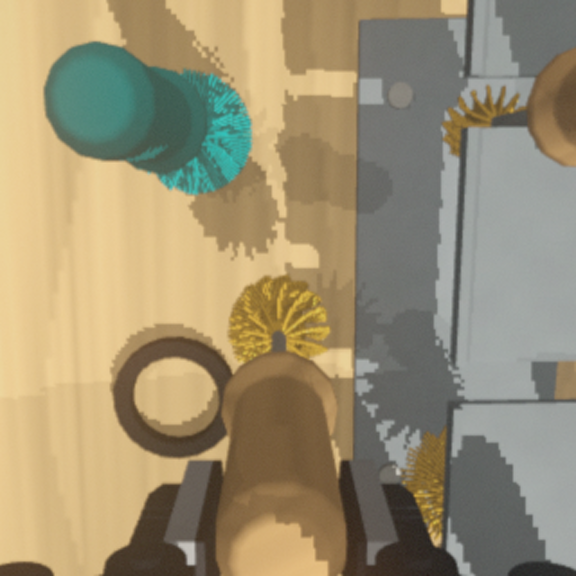

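The picture shows the held brush with its head centred at about (315,229) in full-image pixels. The head measures about 42 mm across and hangs where predicted. The two remaining heads are clearly smaller (top right) and larger (bottom right). I'm carrying it to the barrel.

Request:
move_arm --rows "0 0 0.12 0 0 0 -1;0 0 0.28 0 0 0 -1;0 -0.1 0.42 0 0 0 -1;0 -0.25 0.455 0 0 0 -1;0 -0.4 0.455 0 0 0 -1;0 -0.55 0.455 0 0 0 -1;0 -0.7 0.455 0 0 0 -1;0 -0.85 0.455 0 0 0 -1;0 -0.95 0.455 0 0 0 -1;0 -1 0.455 0 0 0 -1"

```text
clock: 8.68
eef_pos: [440.2, -5.1, 316.7]
ee_rot: [-2.19, -2.251, -0.003]
force: [-1.0, 0.7, -1.5]
opening: 24.6
grasp_force: 59.5
```

Request:
move_arm --rows "0.02 -0.1 0 0 0 0 -1;0.06 -0.22 0 0 0 0 -1;0.12 -0.36 0 0 0 0 -1;0.2 -0.5 0 0 0 0 -1;0.28 -0.62 0 0 0 0 -1;0.35 -0.7 0 0 0 0 -1;0.39 -0.74 0 0 0 0 -1;0.407 -0.746 0 0 0 0 -1;0.407 -0.746 0 0 0 0 -1;0.407 -0.746 0 0 0 0 -1"

```text
clock: 9.52
eef_pos: [521.3, -151.1, 316.6]
ee_rot: [-2.186, -2.254, -0.004]
force: [-0.9, -0.2, -1.3]
opening: 24.4
grasp_force: 59.4
```

```bash
python3 snap.py w6; python3 - <<'E'
from rim import *
s=arm.sense();print(np.round(s["force"],1),s["grasp_force"])
im,c=load("w6"); p=s["eef_pos"]
for z in(-41.6,-41.6-86,-41.6-130): print(proj(c,p+[0,0,z]).round(1))
print(fit(["w6"],[520.6,-152,113],[28,21],2),proj(c,[520.6,-152,113]))
cv2.imwrite("pics/m5.png",crop(im,200,100,440,340,2.4))
E
```

```text
w6 9.5167 [ 521.3 -151.1  316.6] [-2.186 -2.254 -0.004] 24.394198100990916
[-1.1 -0.5 -1.2] 59.399181604385376
[315.2 265.4]
[315.3 228.4]
[315.3 216.3]
(array([ 520.18, -151.72]), np.float64(0.94)) [314.60098647 210.25399577]
```

View pics/m5.png

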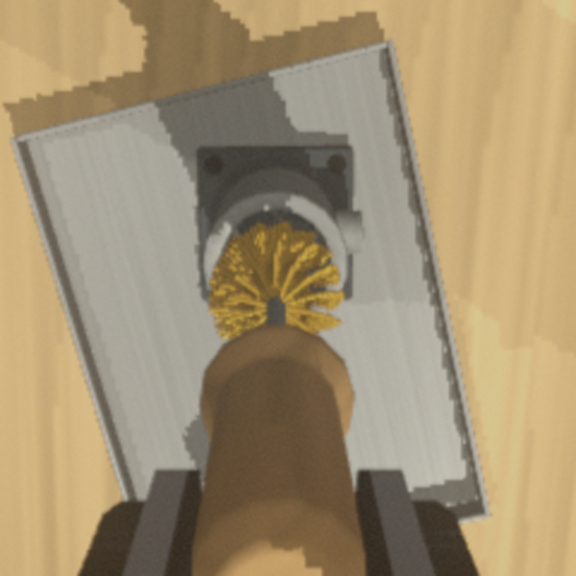

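The picture shows the head centred over the rim: head about x 315, rim about x 314.6 in full-image pixels. The boss is on the right. I'm entering gently.

Request:
move_arm --rows "-0.003 -0.001 -0.03 0 0 0 -1;-0.003 -0.001 -0.06 0 0 0 -1;-0.003 -0.001 -0.1 0 0 0 -1;-0.003 -0.001 -0.14 0 0 0 -1;-0.003 -0.001 -0.18 0 0 0 -1;-0.003 -0.001 -0.22 0 0 0 -1;-0.003 -0.001 -0.26 0 0 0 -1;-0.003 -0.001 -0.29 0 0 0 -1;-0.003 -0.001 -0.3 0 0 0 -1;-0.003 -0.001 -0.3 0 0 0 -1"

```text
clock: 10.4
eef_pos: [520.5, -152.0, 255.8]
ee_rot: [-2.186, -2.252, -0.003]
force: [-0.1, -0.7, -1.2]
opening: 24.2
grasp_force: 59.4
```

Request:
move_arm --rows "0 0 -0.04 0 0 0 -1;0 0 -0.08 0 0 0 -1;0 0 -0.12 0 0 0 -1;0 0 -0.16 0 0 0 -1;0 0 -0.2 0 0 0 -1;0 0 -0.24 0 0 0 -1;0 0 -0.28 0 0 0 -1;0 0 -0.3 0 0 0 -1;0 0 -0.32 0 0 0 -1;0 0 -0.32 0 0 0 -1"

```text
clock: 11.23
eef_pos: [520.5, -152.0, 191.6]
ee_rot: [-2.186, -2.252, -0.003]
force: [0.2, 0.7, -1.6]
opening: 24.1
grasp_force: 59.5
```

Request:
move_arm --rows "0 0 -0.006 0 0 0 -1;0 0 -0.012 0 0 0 -1;0 0 -0.018 0 0 0 -1;0 0 -0.022 0 0 0 -1;0 0 -0.026 0 0 0 -1;0 0 -0.028 0 0 0 -1;0 0 -0.03 0 0 0 -1;0 0 -0.03 0 0 0 -1;0 0 -0.03 0 0 0 -1;0 0 -0.03 0 0 0 -1"

```text
clock: 12.07
eef_pos: [520.8, -152.2, 186.5]
ee_rot: [-2.187, -2.253, -0.004]
force: [-0.4, -0.2, -0.5]
opening: 24.5
grasp_force: 59.5
```

Request:
move_arm --rows "0 0 -0.002 0 0 0 -1;0 0 -0.004 0 0 0 -1;0 0 -0.006 0 0 0 -1;0 0 -0.008 0 0 0 -1;0 0 -0.009 0 0 0 -1;0 0 -0.01 0 0 0 -1;0 0 -0.01 0 0 0 -1;0 0 -0.01 0 0 0 -1;0 0 -0.01 0 0 0 -1;0 0 -0.01 0 0 0 -1"

```text
clock: 12.9
eef_pos: [520.8, -152.2, 184.6]
ee_rot: [-2.187, -2.253, -0.004]
force: [-0.3, -0.8, 1.2]
opening: 24.4
grasp_force: 59.7
```

Request:
move_arm --rows "0 0 -0.001 0 0 0 -1;0 0 -0.002 0 0 0 -1;0 0 -0.003 0 0 0 -1;0 0 -0.004 0 0 0 -1;0 0 -0.005 0 0 0 -1;0 0 -0.006 0 0 0 -1;0 0 -0.007 0 0 0 -1;0 0 -0.007 0 0 0 -1;0 0 -0.007 0 0 0 -1;0 0 -0.007 0 0 0 -1"

```text
clock: 13.73
eef_pos: [521.3, -152.5, 184.5]
ee_rot: [2.188, 2.254, 0.004]
force: [-1.9, 0.9, 10.6]
opening: 24.4
grasp_force: 60.7
```

Touched the bottom lightly at 10.6 N. Now up until the bristles show.

Request:
move_arm --rows "0 0 0.02 0 0 0 -1;0 0 0.06 0 0 0 -1;0 0 0.11 0 0 0 -1;0 0 0.16 0 0 0 -1;0 0 0.21 0 0 0 -1;0 0 0.26 0 0 0 -1;0 0 0.31 0 0 0 -1;0 0 0.35 0 0 0 -1;0 0 0.37 0 0 0 -1;0 0 0.37 0 0 0 -1"

```text
clock: 14.57
eef_pos: [521.2, -152.4, 258.3]
ee_rot: [-2.188, -2.254, -0.004]
force: [0.3, -0.2, -1.0]
opening: 24.1
grasp_force: 59.5
```

```bash
python3 snap.py w7; python3 - <<'E'
from rim import *
im,c=load("w7"); p=json.load(open("pics/w7.json"))["eef_pos"]
for z in(-41.6,-41.6-86): print(proj(c,np.add(p,[0,0,z])).round(1))
print(proj(c,[520.4,-151.9,113]).round(1), fit(["w7"],[520.6,-152,113],[28],2))
cv2.imwrite("pics/m6.png",crop(im,200,100,440,340,2.4))
E
```

```text
w7 14.5667 [ 521.2 -152.4  258.3] [-2.188 -2.254 -0.004] 24.120593765751607
[315.3 265.4]
[315.2 228.2]
[314.1 222.3] (array([ 519.86, -152.27]), np.float64(1.65))
```

View pics/m6.png

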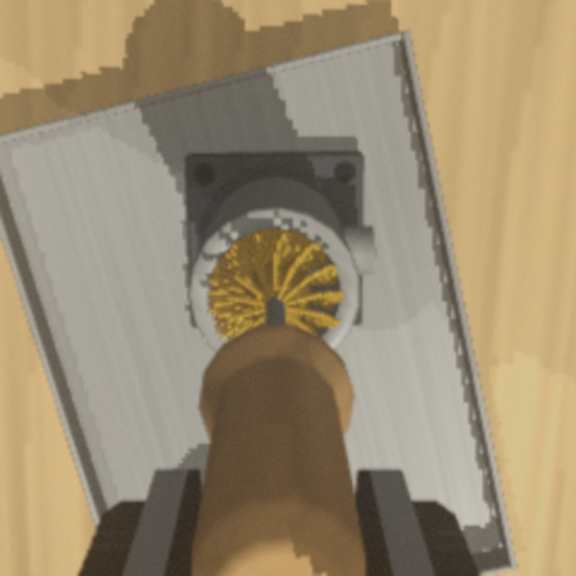

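The bristles are level with or just above the rim and centred, and the barrel has not moved. Continuing with strokes 2 and 3.

Request:
move_arm --rows "0 0 -0.06 0 0 0 -1;0 0 -0.13 0 0 0 -1;0 0 -0.2 0 0 0 -1;0 0 -0.26 0 0 0 -1;0 0 -0.31 0 0 0 -1;0 0 -0.34 0 0 0 -1;0 0 -0.355 0 0 0 -1;0 0 -0.362 0 0 0 -1;0 0 -0.366 0 0 0 -1;0 0 -0.367 0 0 0 -1"

```text
clock: 15.45
eef_pos: [521.0, -152.4, 184.6]
ee_rot: [-2.187, -2.254, -0.004]
force: [-2.2, 0.7, 3.9]
opening: 24.6
grasp_force: 60.1
```

Request:
move_arm --rows "0 0 0.02 0 0 0 -1;0 0 0.06 0 0 0 -1;0 0 0.11 0 0 0 -1;0 0 0.16 0 0 0 -1;0 0 0.21 0 0 0 -1;0 0 0.26 0 0 0 -1;0 0 0.31 0 0 0 -1;0 0 0.35 0 0 0 -1;0 0 0.367 0 0 0 -1;0 0 0.367 0 0 0 -1"

```text
clock: 16.28
eef_pos: [521.1, -152.4, 258.1]
ee_rot: [-2.188, -2.254, -0.004]
force: [-0.2, 1.3, -2.0]
opening: 24.2
grasp_force: 59.5
```

Request:
move_arm --rows "0 0 -0.06 0 0 0 -1;0 0 -0.13 0 0 0 -1;0 0 -0.2 0 0 0 -1;0 0 -0.26 0 0 0 -1;0 0 -0.31 0 0 0 -1;0 0 -0.34 0 0 0 -1;0 0 -0.355 0 0 0 -1;0 0 -0.362 0 0 0 -1;0 0 -0.366 0 0 0 -1;0 0 -0.368 0 0 0 -1"

```text
clock: 17.12
eef_pos: [521.0, -152.4, 184.5]
ee_rot: [-2.188, -2.254, -0.004]
force: [-1.7, 0.8, 4.8]
opening: 24.1
grasp_force: 60.4
```

Request:
move_arm --rows "0 0 0.02 0 0 0 -1;0 0 0.06 0 0 0 -1;0 0 0.11 0 0 0 -1;0 0 0.16 0 0 0 -1;0 0 0.21 0 0 0 -1;0 0 0.26 0 0 0 -1;0 0 0.31 0 0 0 -1;0 0 0.35 0 0 0 -1;0 0 0.368 0 0 0 -1;0 0 0.368 0 0 0 -1"

```text
clock: 17.95
eef_pos: [521.2, -152.4, 258.2]
ee_rot: [-2.188, -2.254, -0.004]
force: [0.3, -0.6, -0.7]
opening: 24.0
grasp_force: 59.5
```

Three strokes are done. Lifting out and going back the same way.

Request:
move_arm --rows "0 0 0.04 0 0 0 -1;0 0 0.1 0 0 0 -1;0 0 0.17 0 0 0 -1;0 0 0.24 0 0 0 -1;0 0 0.29 0 0 0 -1;0 0 0.3 0 0 0 -1;-0.05 0.05 0.3 0 0 0 -1;-0.13 0.15 0.3 0 0 0 -1;-0.21 0.27 0.3 0 0 0 -1;-0.29 0.4 0.3 0 0 0 -1"

```text
clock: 18.78
eef_pos: [461.8, -71.7, 316.0]
ee_rot: [-2.187, -2.251, -0.003]
force: [0.8, 1.1, -2.1]
opening: 24.3
grasp_force: 59.5
```

Request:
move_arm --rows "-0.05 0.12 0 0 0 0 -1;-0.09 0.25 0 0 0 0 -1;-0.12 0.38 0 0 0 0 -1;-0.12 0.52 0 0 0 0 -1;-0.12 0.66 0 0 0 0 -1;-0.12 0.8 0 0 0 0 -1;-0.12 0.92 0 0 0 0 -1;-0.12 0.98 0 0 0 0 -1;-0.12 1 0 0 0 0 -1;-0.12 1 0 0 0 0 -1"

```text
clock: 19.62
eef_pos: [438.4, 128.5, 316.5]
ee_rot: [-2.184, -2.254, -0.003]
force: [-0.4, 0.5, -1.6]
opening: 24.3
grasp_force: 59.5
```

```bash
python3 - <<'E'
from h import *
s=arm.sense();p=np.array(s["eef_pos"]);print(p.round(1),np.round(s["ee_rot"],3),"to front of slot:",((np.array([440,197.2,226.6])-p)/200).round(3))
E
```

```text
[438.4 128.5 316.5] [-2.184 -2.254 -0.003] to front of slot: [ 0.008  0.344 -0.45 ]
```

Request:
move_arm --rows "0.008 0.1 0 0 0 0 -1;0.008 0.2 0 0 0 0 -1;0.008 0.29 0 0 0 0 -1;0.008 0.335 -0.05 0 0 0 -1;0.008 0.344 -0.13 0 0 0 -1;0.008 0.344 -0.22 0 0 0 -1;0.008 0.344 -0.31 0 0 0 -1;0.008 0.344 -0.39 0 0 0 -1;0.008 0.344 -0.44 0 0 0 -1;0.008 0.344 -0.45 0 0 0 -1"

```text
clock: 20.45
eef_pos: [439.4, 195.6, 224.4]
ee_rot: [-2.186, -2.251, 0.001]
force: [-0.5, 0.2, 0.1]
opening: 23.9
grasp_force: 59.5
```

```bash
python3 snap.py w8; python3 - <<'E'
from h import *
a=cv2.imread("pics/w5.png")[100:300,200:440].astype(int);b=cv2.imread("pics/w8.png")[100:300,200:440].astype(int)
# stem/head location compare in the two pictures: yellow mask centroid
for i in(a,b):
    m=cv2.inRange(cv2.cvtColor(i.astype(np.uint8),cv2.COLOR_BGR2HSV),(18,150,60),(32,255,255));m[:,120+60:]=0
    y,x=np.nonzero(m);print(len(x),x.mean().round(1)+200,y.mean().round(1)+100,x.min()+200,x.max()+200,y.min()+100)
s=arm.sense();p=np.array(s["eef_pos"]);print(p,np.round(s["force"],1),((np.array([528.3,200.7,0])-p)/200).round(4))
E
```

```text
w8 20.45 [439.4 195.6 224.4] [-2.186e+00 -2.251e+00  1.000e-03] 23.93938587063469
1772 313.4 216.7 288 342 193
1764 313.3 216.6 288 342 193
[439.74401386 195.86972384 225.49406541] [-0.   0.7 -0.5] [ 0.4428  0.0242 -1.1275]
```

Request:
move_arm --rows "0.04 0.004 0 0 0 0 -1;0.08 0.006 0 0 0 0 -1;0.12 0.008 0 0 0 0 -1;0.15 0.01 0 0 0 0 -1;0.15 0.01 0 0 0 0 -1;0.15 0.01 0 0 0 0 -1;0.15 0.01 0 0 0 0 -1;0.15 0.01 0 0 0 0 -1;0.15 0.01 0 0 0 0 -1;0.15 0.01 0 0 0 0 -1"

```text
clock: 21.33
eef_pos: [470.2, 198.7, 227.2]
ee_rot: [-2.187, -2.253, -0.004]
force: [0.2, 0.3, -1.6]
opening: 24.6
grasp_force: 59.5
```

Request:
move_arm --rows "0.03 0.001 0 0 0 0 -1;0.07 0.002 0 0 0 0 -1;0.11 0.003 0 0 0 0 -1;0.15 0.005 0 0 0 0 -1;0.19 0.006 0 0 0 0 -1;0.23 0.008 0 0 0 0 -1;0.26 0.009 0 0 0 0 -1;0.28 0.01 0 0 0 0 -1;0.29 0.01 0 0 0 0 -1;0.29 0.01 0 0 0 0 -1"

```text
clock: 22.17
eef_pos: [528.6, 200.6, 226.9]
ee_rot: [-2.187, -2.253, -0.003]
force: [-0.2, 0.5, -1.1]
opening: 24.1
grasp_force: 59.5
```

Request:
move_arm --rows "0 0 -0.02 0 0 0 -1;0 0 -0.04 0 0 0 -1;0 0 -0.06 0 0 0 -1;0 0 -0.075 0 0 0 -1;0 0 -0.085 0 0 0 -1;0 0 -0.09 0 0 0 -1;0 0 -0.094 0 0 0 -1;0 0 -0.096 0 0 0 -1;0 0 -0.097 0 0 0 -1;0 0 -0.097 0 0 0 -1"

```text
clock: 23.0
eef_pos: [528.4, 200.6, 207.8]
ee_rot: [-2.187, -2.253, -0.004]
force: [0.1, -0.4, -1.6]
opening: 24.2
grasp_force: 59.5
```

Request:
move_arm --rows "0 0 -0.001 0 0 0 -1;0 0 -0.002 0 0 0 -1;0 0 -0.003 0 0 0 -1;0 0 -0.004 0 0 0 -1;0 0 -0.005 0 0 0 -1;0 0 -0.005 0 0 0 -1;0 0 -0.005 0 0 0 -1;0 0 -0.005 0 0 0 -1;0 0 -0.005 0 0 0 -1;0 0 -0.005 0 0 0 -1"

```text
clock: 23.83
eef_pos: [528.4, 200.7, 206.7]
ee_rot: [-2.187, -2.253, -0.004]
force: [-1.1, -0.2, 0.3]
opening: 24.1
grasp_force: 59.5
```

Request:
move_arm --rows "0 0 -0.002 0 0 0 -1;0 0 -0.002 0 0 0 -1;0 0 -0.002 0 0 0 -0.3;0 0 -0.002 0 0 0 -0.2;0 0 -0.002 0 0 0 -0.1;0 0 -0.002 0 0 0 0.1;0 0 -0.002 0 0 0 0.3;0 0 -0.002 0 0 0 0.4;0 0 -0.002 0 0 0 0.4;0 0 -0.002 0 0 0 0.4"

```text
clock: 24.67
eef_pos: [528.4, 200.7, 206.3]
ee_rot: [-2.187, -2.253, -0.004]
force: [0.1, -0.1, -0.0]
opening: 59.4
grasp_force: 0.0
```

Request:
move_arm --rows "0 0 0.04 0 0 0 0.4;0 0 0.1 0 0 0 0.4;0 0 0.2 0 0 0 0.4;0 0 0.3 0 0 0 0.4;0 0 0.4 0 0 0 0.4;0 0 0.5 0 0 0 0.4;0 0 0.58 0 0 0 0.4;0 0 0.62 0 0 0 0.4;0 0 0.62 0 0 0 0.4;0 0 0.62 0 0 0 0.4"

```text
clock: 25.5
eef_pos: [528.6, 200.7, 330.2]
ee_rot: [-2.187, -2.253, -0.004]
force: [-0.4, -0.5, -0.3]
opening: 60.1
grasp_force: 0.0
```

```bash
python3 snap.py w9; python3 - <<'E'
from h import *
a=cv2.imread("pics/w4.png");b=cv2.imread("pics/w9.png")
cv2.imwrite("pics/m7.png",np.hstack([crop(a,200,20,460,400,1.5),crop(b,200,20,460,400,1.5)]))
cv2.imwrite("pics/top9.png",arm.camera("top")[:,:,::-1])
d=np.abs(cv2.imread("pics/top9.png")[200:280,330:430].astype(int)-cv2.imread("pics/top0.png")[200:280,330:430]).sum(2);print(d.mean(),d.max())
E
```

```text
w9 25.5 [528.6 200.7 330.2] [-2.187 -2.253 -0.004] 60.11368890133166
16.641375 43
```

View pics/m7.png

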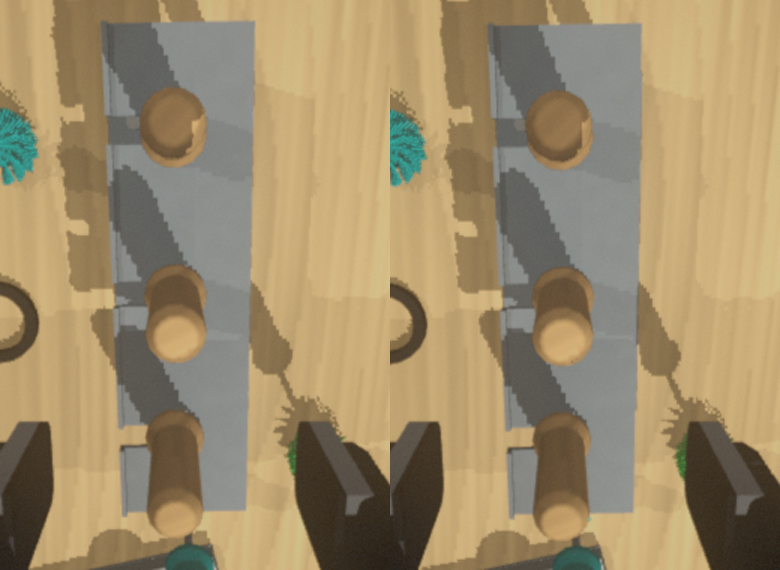

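The before (left) and after (right) crops match: the middle brush hangs in its slot just as at the start, with its top at (176,333) before and (562,337) after, allowing for the shifted camera. The barrel area in the top view is unchanged apart from noise, and the gripper is clear.

```bash
python3 -c "
from plant import arm
print(arm.sign_off())"
```

```text
the job is handed in; nothing more can be done
None
```

I scrubbed the barrel bore with the 42 mm brush in three full strokes (bottom contact at most about 11 N), hung the brush back in its middle slot, released it, and handed the job in at about 25.6 s.

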